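# Clear the playroom tiers and nest them

## Robot

A 7-joint arm with a two-finger parallel gripper is mounted at the origin on the work surface. World frame = base frame: x ahead of the robot, y to its left, z up, the work surface at z = 0. Lengths are in m, angles in rad, forces in N, time in s.
With the tool pointing down it reaches from about 0.425 to 1.025 m from the base axis. Payload 9.4 kg.
Tool frame: the origin (TCP) lies on the mounting face of the last link; the fingertips stand 173 mm ahead of it and the grasp point (between the pads) lies 155 mm ahead of it; z points along the fingers, y is the line along which they close (so a half turn about z gives the same grasp; the last joint's range is limited). The gripper opens to 85 mm and grips with 20 to 120 N. Pads are 22 mm wide; open, the fingers measure 114 mm over their backs; the gripper's body (76 mm by 85 mm) begins 54 mm behind the grasp point. The pads swing forward as they close: fully open they stand 13 mm farther back than shut.
Start: joints at [1.112, 0.599, -0.003, 1.599, 0.002, 0.943, -0.08], TCP at [0.27, -0.673, 0.405] pointing down, gripper open.
Joint ranges: [-2.57, 2.57], [-0.35, 1.97], [-1.29, 1.29], [0.11, 2.56], [-1.05, 4.19], [0.11, 1.86], [-2.63, 2.63]. Speed limits (rad/s): [2.22, 2.22, 3.01, 3.01, 3.14, 3.14, 3.14].

## Interface

Orientations are given as a unit quaternion [x, y, z, w].
In Python, from rig import manip gives the robot as it stands.
- The arm moves only by the tool move_arm, never from a script. Its argument "steps" is a list of rows, each a list of 6 numbers: the shift along the tool's x, y, z in mm, then the turn, a rotation vector about the tool's x, y, z in rad. In form: [[tx, ty, tz, wx, wy, wz], ...]. A call has 1 to 12 rows; each row shifts and turns the commanded pose from where the row before left it, along the tool's axes as they then stand; what a row does not reach is not made up. A row lasts 1/12 s, in which the tool goes at most 41.7 mm and 7.16 degrees, less where a joint would pass 70% of its speed; a pose out of reach is approached as far as the arm can. A call with a gripper value outside its range is refused whole. "gripper" is the opening, from 0 (shut) to 1 (fully open), set as the call begins (left out, the last holds). The fingers move at their own pace and stop on an object; "squeeze" is the grip in N (left out, the last holds). Time passes only in rows, so rows that do not move let the fingers close. It gives the time, the measured TCP pose, the force, the opening and the grip force at its end, in the units of the state.
- manip.read_state(): the state, without advancing time (a new reading comes with each control period).
- manip.get_image(name): name is "scene" or "top" or "wrist"; returns the picture (420x560x3 uint8, blue, green, red); there is no depth.
- manip.camera_info(name): a dict with "mtx" (3x3 intrinsics, pixels), "R" (3x3) and "t" (3): a world point X has camera coordinates R X + t. Camera axes: x right, y down, z forward; pixel columns grow to the right and rows downward; lengths in m; the calibration is good to about 2 mm. The wrist camera is an equidistant fisheye: a pixel r from the principal point sees the ray r / f radians off the axis. A picture is of the moment at which its call begins: read the wrist's pose just before it. camera_info takes no time and is no camera call; for the wrist camera it gives the pose at the moment of the call.
- manip.job_done(): hands the job in; it is judged then, once.
Trained networks look in the newest picture that a camera, given by its name, has taken for a name from the list of things; names that differ only in an ending like _2 or _b are one class to them, and where a whole thing is asked for, a point or a joint stands for the part that bears it (a point fixed in the world has none). Each returns a list of dicts, best first, with "confidence" (0 to 1); they miss things now and then, are a little off and sometimes report something else, mostly with a low value. They report only what shows in the picture. A call takes as long as a camera call.
- manip.find_in(name, camera): "rect" ([left, top, right, bottom] in pixels, round what is visible of it).
- manip.silhouettes(name, camera): "region" (420x560 bool, what is visible of it) and "rect" ([left, top, right, bottom] in pixels, round what is visible of it).
- manip.spot_point(name, camera): "position" ([column, row] in pixels: a listed point, or the origin of a listed thing).
The state is a dict: "clock": time; "q": joint angles; "joint_velocities": joint speeds; "joint_torque": joint torques, N m; "ee_pos": TCP position; "tool_rot": TCP orientation; "ft_force": force on the tool from outside, world axes, zero at the start; "wrist_torque": the same for the moment, N m; "gripper_width": finger opening in m; "gripper_force": force on a finger pad.
Only numpy, scipy, OpenCV 4.12 (cv2) and the standard library are available. Lean on these libraries where they do the work, as an engineer would, in place of code of your own. Each camera call takes 0.05 s, during which the arm holds its last target. There are 200 camera calls.

## Task

First clear the walnut burr puzzle out of the teal tier and the yellow rod off the orange tier, and set both down side by side on the floor of the wooden tray. Then nest the tiers in size order, all upright on the ledge: orange fully down in the teal one, and after that lilac fully down in the orange one. Leave the mug of rods, the maze ball and the toy car undisturbed.

Things in the scene. Friction and masses are not known exactly. Their poses are not given: they have to be found in the camera images.
- teal_tier: open round teal plastic cup ('tier'), outside diameter 84 mm at the rim narrowing evenly to 78 mm at the foot, 45 mm tall, wall 4 mm, floor 5 mm thick; starts upright on the ledge. Origin at the centre of its underside, z up along its axis. Widest and lowest tier; the burr puzzle sits in it.
- orange_tier: open round orange plastic cup ('tier'), outside diameter 66 mm at the rim narrowing evenly to 60 mm at the foot, 75 mm tall, wall 4 mm, floor 5 mm thick; starts upright on the ledge. Origin at the centre of its underside, z up along its axis. Middle tier; stands 35 mm out of the teal one when nested. A rod lies across its rim.
- lilac_tier: open round lilac plastic cup ('tier'), outside diameter 48 mm at the rim narrowing evenly to 42 mm at the foot, 105 mm tall, wall 4 mm, floor 5 mm thick; starts upright on the ledge. Origin at the centre of its underside, z up along its axis. Narrowest and tallest tier; stands 35 mm out of the orange one when nested. Empty.
- burr: walnut burr puzzle: three square bars 20 x 20 x 62 mm crossing at right angles through one centre, along its x, y and z. Origin at that centre. It stands on one bar inside the teal tier, centre 36 mm above the ledge, so the upright bar shows 22 mm above the teal rim; any yaw. 90 g.
- rod: loose yellow square plastic rod, 100 x 12 x 12 mm, lying level across the orange tier's rim, centre 81 mm above the ledge; any yaw. Origin at its centre, x along its length. 20 g.
- tray: low open wooden tray fixed to the ledge, outside 170 (its x) x 150 (its y) x 17 mm high, walls and floor 5 mm thick, inside 160 x 140 mm. Origin at the centre of its underside. It is near the robot on the left or the right.
- mug: white ceramic mug, 80 mm diameter, 92 mm tall, holding colourful plastic rods that stick up to 142 mm (rods and mug are one piece); handle reaches 73 mm from the axis along its +x, away from the robot. Origin at the centre of its underside. Not to be disturbed.
- maze_ball: clear polycarbonate maze ball, 72 mm diameter, origin at its centre, resting loose on its ring stand about 41 mm above the ledge. Not to be disturbed.
- stand: dark wooden ring, 60 mm diameter, 12 mm high, fixed to the ledge under the maze ball. Origin at the centre of its underside.
- toy_car: wooden toy car with a red cab, 85 (its x) x 48 x 49 mm high, loose. Origin at the centre of its underside at ledge height. Not to be disturbed.

How it is judged:
On the way, in this order (a step that is already met when the one before it is completed fails the run):
1. the burr puzzle and the yellow rod both lie in the tray (x of burr in the frame of tray between -0.065 and 0.065 m and y of burr in the frame of tray between -0.055 and 0.055 m and z of burr in the frame of tray between 0 and 0.045 m and x of rod in the frame of tray between -0.08 and 0.08 m and y of rod in the frame of tray between -0.07 and 0.07 m and z of rod in the frame of tray between 0 and 0.022 m), for 0.2 s.
2. the orange tier is fully nested in the teal tier (z of orange_tier in the frame of teal_tier between 0.002 and 0.009 m and horizontal distance between orange_tier and teal_tier below 0.01 m and angle between orange_tier's own z axis and vertical below 0.1 rad), for 0.2 s.
3. the lilac tier is fully nested in the orange tier, which is still in the teal one (all of step 2 and z of lilac_tier in the frame of orange_tier between 0.002 and 0.009 m and horizontal distance between lilac_tier and orange_tier below 0.01 m and angle between lilac_tier's own z axis and vertical below 0.1 rad), for 0.2 s.
At the end, for the whole second after the job is handed in: Puzzle and rod on the tray floor (centres within the walls, the puzzle's by 15 mm; under 45 and 22 mm high). Teal upright on the ledge (6 mm, 0.06 rad); orange in teal, lilac in orange: foot 2 to 9 mm above the outer's underside, centred within 10 mm, upright within 0.1 rad; all at rest (all of step 1 and all of step 3 and height (world z) of teal_tier between -0.006 and 0.006 m and angle between teal_tier's own z axis and vertical below 0.06 rad and linear speed of each of burr, rod, teal_tier, orange_tier, lilac_tier below 0.03 m/s); the robot touches nothing.
It fails at once if the mug of rods is moved more than 15 mm or tipped (distance of mug from where it was at the start of the episode above 0.015 m or angle between mug's own z axis and vertical above 0.25 rad).
It fails at once if the maze ball is moved more than 15 mm (distance of maze_ball from where it was at the start of the episode above 0.015 m).
It fails at once if the toy car is moved more than 15 mm or tipped (distance of toy_car from where it was at the start of the episode above 0.015 m or angle between toy_car's own z axis and vertical above 0.25 rad).
It also fails if it takes over 72 s, if anything falls off the work surface, if the arm or the gripper's body presses on something with over 40 N, if the wrist force passes 120 N, or if a joint passes its speed limit or range.

## Working session

There is one attempt and no reset: what is moved stays moved. The work goes in short steps, Python scripts to look and compute and a tool call to move; the robot and the scene stay as the last step left them, time stands still between calls to the robot, and variables do not carry over. Pictures are saved under pics/ and viewed, at most 10 in all, crops included, and the job is handed in when it is done.

Besides the shell and the picture viewer there is one more tool, called after ">>>" by a JSON object that holds its "fn" and its "kwargs". move_arm: Moves the arm, as the interface text tells. Its arguments: {"type":"object","properties":{"steps":{"type":"array"},"gripper":{"type":"number"},"squeeze":{"type":"number"}},"required":["steps"]}

```bash
mkdir -p pics; ls; python3 - <<'E'
from rig import manip
import cv2, numpy as np
s=manip.read_state(); print(s['clock'],s['ee_pos'],s['tool_rot'])
ims=[manip.get_image(c) for c in('scene','top')]
cv2.imwrite('pics/a.png',np.vstack(ims)[:, :][:840] if 0 else cv2.resize(np.hstack(ims),(800,300)))
cv2.imwrite('pics/top.png',ims[1])
cv2.imwrite('pics/scene.png',ims[0])
for c in('scene','top'):
    i=manip.camera_info(c); print(c,np.round(i['mtx'],1).tolist(),np.round(i['R'],3).tolist(),np.round(i['t'],3).tolist())
    for n in ['teal_tier','orange_tier','lilac_tier','burr','rod','tray','mug','maze_ball','toy_car']:
        d=manip.spot_point(n,c); e=manip.find_in(n,c)
        print(n,[(np.round(x['position'],1).tolist(),round(x['confidence'],2)) for x in d[:2]],[np.round(x['rect']).tolist() for x in e[:1]])
print(manip.read_state()['clock'])
E
```

```text
pics
0.0 [ 0.27007323 -0.67261265  0.40384142] [ 9.81826223e-01  1.89780723e-01 -2.08743147e-04 -7.08149905e-04]
scene [[478.0, 0.0, 278.4], [0.0, 478.0, 206.8], [0.0, 0.0, 1.0]] [[0.091, 0.996, 0.022], [0.625, -0.04, -0.779], [-0.775, 0.085, -0.626]] [-0.07, -0.294, 1.535]
teal_tier [([290.2, 203.2], 0.98), ([158.1, 257.7], 0.51)] [[276.0, 179.0, 310.0, 211.0]]
orange_tier [([288.3, 252.6], 0.88)] [[277.0, 218.0, 308.0, 262.0]]
lilac_tier [([239.7, 211.4], 0.56)] [[232.0, 172.0, 249.0, 215.0]]
burr [([293.2, 191.0], 0.61)] []
rod [([290.3, 227.7], 0.88)] [[268.0, 212.0, 315.0, 240.0]]
tray [([393.9, 200.9], 0.95)] [[362.0, 171.0, 432.0, 222.0]]
mug [([364.6, 254.1], 0.73)] [[352.0, 193.0, 400.0, 268.0]]
maze_ball [([160.0, 260.3], 0.9)] [[141.0, 239.0, 182.0, 278.0]]
toy_car [([147.4, 211.0], 0.92), ([366.0, 255.3], 0.55)] [[129.0, 190.0, 166.0, 218.0]]
top [[471.3, 0.0, 273.5], [0.0, 471.3, 209.4], [0.0, 0.0, 1.0]] [[-0.018, -1.0, -0.005], [-0.972, 0.019, -0.232], [0.232, 0.001, -0.973]] [0.014, 0.564, 1.045]
teal_tier [([248.5, 259.3], 0.7)] [[240.0, 166.0, 278.0, 190.0]]
orange_tier [([259.2, 184.9], 0.97), ([257.9, 180.5], 0.38)] [[243.0, 167.0, 274.0, 198.0]]
lilac_tier [([301.7, 247.8], 0.97)] [[293.0, 233.0, 320.0, 257.0]]
burr [([249.1, 250.2], 0.81)] [[235.0, 238.0, 263.0, 270.0]]
rod [([258.9, 177.8], 0.71)] [[241.0, 168.0, 275.0, 188.0]]
tray [([144.9, 260.5], 0.87)] [[107.0, 224.0, 179.0, 298.0]]
mug [([191.7, 180.3], 0.74)] []
maze_ball [([374.2, 167.5], 0.57)] [[357.0, 152.0, 385.0, 182.0]]
toy_car [([394.9, 255.1], 0.93), ([372.8, 167.7], 0.58)] [[378.0, 236.0, 416.0, 271.0]]
1.9
```

View pics/top.png

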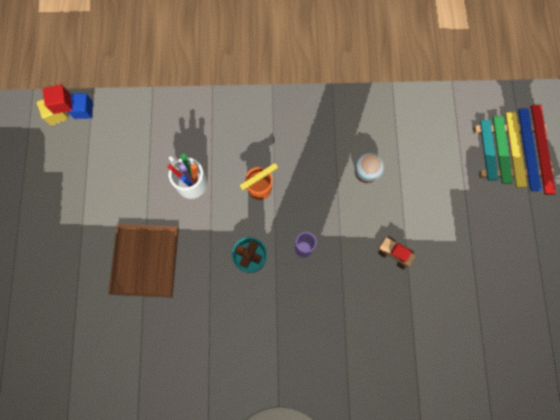

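View pics/scene.png

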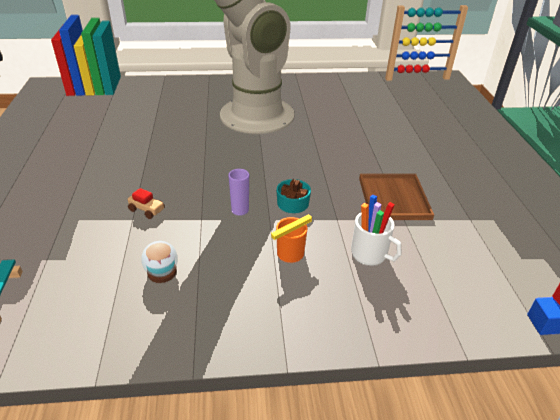

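```bash
cat > h.py <<'E'
from rig import manip
import numpy as np, cv2
from scipy.spatial.transform import Rotation as Ro
def rays(cam,px,info=None):
    i=info or manip.camera_info(cam); K=np.array(i['mtx']);R=np.array(i['R']);t=np.array(i['t'])
    px=np.atleast_2d(np.asarray(px,float)); d=(px-[K[0,2],K[1,2]])/[K[0,0],K[1,1]]
    if cam=='wrist':
        r=np.linalg.norm(d,axis=1,keepdims=True)+1e-12
        d=np.hstack([d/r*np.sin(r),np.cos(r)])
    else: d=np.hstack([d,np.ones((len(d),1))])
    d/=np.linalg.norm(d,axis=1,keepdims=True)
    return -R.T@t, d@R
def atz(cam,px,z,info=None):
    o,d=rays(cam,px,info); return o+d*((z-o[2])/d[:,2:])
def tri(rs):
    A=0;b=0
    for o,d in rs:
        P=np.eye(3)-np.outer(d,d);A=A+P;b=b+P@o
    p=np.linalg.solve(A,b); return p,[round(1e3*np.linalg.norm((np.eye(3)-np.outer(d,d))@(p-o)),1) for o,d in rs]
def proj(cam,X,info=None):
    i=info or manip.camera_info(cam);K=np.array(i['mtx']); c=np.atleast_2d(X)@np.array(i['R']).T+np.array(i['t'])
    if cam=='wrist':
        n=np.linalg.norm(c[:,:2],axis=1,keepdims=True); u=c[:,:2]/(n+1e-12)*np.arctan2(n,c[:,2:])
    else: u=c[:,:2]/c[:,2:]
    return u*[K[0,0],K[1,1]]+[K[0,2],K[1,2]]
def yaw():   # direction of tool y (closing line) in world
    m=Ro.from_quat(manip.read_state()['tool_rot']).as_matrix(); return np.arctan2(m[1,1],m[0,1])
def plan(x,y,z,yw=None):
    """shift in tool axes (mm) to put TCP at x,y,z ; turn about tool z to bring closing line to yw (mod pi)"""
    s=manip.read_state(); m=Ro.from_quat(s['tool_rot']).as_matrix()
    print('at',np.round(s['ee_pos'],4),'yaw',round(yaw(),3),'tilt',np.round(m[:,2],3),'t',s['clock'],'q7',np.round(s['q'][6],2))
    print('shift mm',np.round(m.T@(np.array([x,y,z])-s['ee_pos'])*1e3,1))
    if yw is not None:
        d=(yw-yaw()+np.pi/2)%np.pi-np.pi/2; print('turn wz',round(-d,3), 'alt', round(-d+np.pi*np.sign(d),3))
        m2=m@Ro.from_rotvec([0,0,-d]).as_matrix()
        print('shift after turn',np.round(m2.T@(np.array([x,y,z])-s['ee_pos'])*1e3,1))
E
python3 - <<'E'
from h import *
P={'teal':([290.2,203.2],[248.5,259.3]),'orange':([288.3,252.6],[259.2,184.9]),'lilac':([239.7,211.4],[301.7,247.8]),'burr':([293.2,191],[249.1,250.2]),'rod':([290.3,227.7],[258.9,177.8]),'tray':([393.9,200.9],[144.9,260.5]),'mug':([364.6,254.1],[191.7,180.3]),'ball':([160,260.3],[374.2,167.5]),'car':([147.4,211],[394.9,255.1])}
for n,(a,b) in P.items():
    p,e=tri([(lambda r:(r[0],r[1][0]))(rays('scene',a)),(lambda r:(r[0],r[1][0]))(rays('top',b))]); print(n,np.round(p,4),e)
# tray corners from top
print(np.round(atz('top',[[119,225],[178,227],[173,297],[110,296]],0.017),3))
i=manip.camera_info('wrist');print(np.round(i['mtx'],1).tolist(),np.round(-np.array(i['R']).T@i['t'],3),np.round(i['R'],3).tolist(), manip.read_state()['ee_pos'])
plan(.55,.03,.4,0)
E
```

```text
teal [ 0.4556  0.0624 -0.0029] [np.float64(4.5), np.float64(4.5)]
orange [0.6414 0.0355 0.0087] [np.float64(2.7), np.float64(2.7)]
lilac [ 0.4816 -0.0661 -0.0015] [np.float64(1.9), np.float64(1.9)]
burr [0.471  0.0621 0.0463] [np.float64(0.5), np.float64(0.5)]
rod [0.6387 0.0356 0.078 ] [np.float64(0.9), np.float64(0.9)]
tray [ 0.4584  0.3219 -0.0065] [np.float64(0.2), np.float64(0.2)]
mug [0.6563 0.2032 0.0081] [np.float64(5.3), np.float64(5.3)]
ball [ 0.6722 -0.2407  0.0362] [np.float64(6.8), np.float64(6.8)]
car [ 0.4598 -0.2915 -0.006 ] [np.float64(1.1), np.float64(1.1)]
[[0.544 0.383 0.017]
 [0.536 0.238 0.017]
 [0.367 0.245 0.017]
 [0.373 0.394 0.017]]
[[325.2, 0.0, 285.9], [0.0, 325.2, 211.5], [0.0, 0.0, 1.0]] [ 0.349 -0.642  0.374] [[0.372, -0.928, -0.0], [-0.878, -0.352, 0.325], [-0.302, -0.121, -0.946]] [ 0.27011586 -0.67280773  0.40468998]
at [ 0.2701 -0.6728  0.4047] yaw -1.189 tilt [ 0. -0. -1.] t 1.9 q7 -0.08
shift mm [ 521.6 -547.9    4.7]
turn wz -1.189 alt 1.953
shift after turn [702.8 279.9   4.7]
```

```bash
cat >> h.py <<'E'
def rows(x,y,z,yw=None,n=None,step=36,turn=None):
    """integer-mm rows (tool axes) taking TCP to x,y,z while turning closing line to yw"""
    s=manip.read_state(); p=np.array(s['ee_pos']); m=Ro.from_quat(s['tool_rot']).as_matrix(); g=np.array([x,y,z])
    d=0 if yw is None else (yw-yaw()+np.pi/2)%np.pi-np.pi/2
    if turn is not None: d=-turn
    n=n or int(np.ceil(max(np.linalg.norm(g-p)*1e3/step,abs(d)/.115,1)))
    w=np.round(-d/n,3); p0=p.copy(); out=[]
    for k in range(n):
        t=(np.round(m.T@(p0+(g-p0)*(k+1)/n-p)*1e3,0 if k<n-1 else 1)+0.0); p=p+m@t/1e3; m=m@Ro.from_rotvec([0,0,w]).as_matrix()
        out.append('[%g,%g,%g,0,0,%g]'%(*t,w))
    print('t',s['clock'],'at',np.round(p0,4),'yaw',round(yaw(),3),'q',np.round(s['q'],2)); 
    for i in range(0,n,12): print('['+','.join(out[i:i+12])+']')
E
python3 - <<'E'
from h import *
rows(.49,-.01,.40,turn=-1.75)
E
```

```text
t 1.9 at [ 0.2701 -0.6728  0.4047] yaw -1.189 q [ 1.11  0.6  -0.    1.6   0.    0.94 -0.08]
[[23,-27,0,0,0,-0.088],[24,-24,0,0,0,-0.088],[27,-23,1,0,0,-0.088],[29,-19,0,0,0,-0.088],[30,-18,0,0,0,-0.088],[32,-14,0,0,0,-0.088],[33,-12,1,0,0,-0.088],[34,-9,0,0,0,-0.088],[34,-5,0,0,0,-0.088],[35,-3,0,0,0,-0.088],[35,0,1,0,0,-0.088],[35,4,0,0,0,-0.088]]
[[34,6,0,0,0,-0.088],[33,10,0,0,0,-0.088],[33,12,0,0,0,-0.088],[32,16,1,0,0,-0.088],[30,17,0,0,0,-0.088],[28,21,0,0,0,-0.088],[26,23,0,0,0,-0.088],[24.4,24.9,0.7,0,0,-0.088]]
```

>>> {"fn": "move_arm", "kwargs": {"steps": [[23, -27, 0, 0, 0, -0.088], [24, -24, 0, 0, 0, -0.088], [27, -23, 1, 0, 0, -0.088], [29, -19, 0, 0, 0, -0.088], [30, -18, 0, 0, 0, -0.088], [32, -14, 0, 0, 0, -0.088], [33, -12, 1, 0, 0, -0.088], [34, -9, 0, 0, 0, -0.088], [34, -5, 0, 0, 0, -0.088], [35, -3, 0, 0, 0, -0.088], [35, 0, 1, 0, 0, -0.088], [35, 4, 0, 0, 0, -0.088]]}}

```text
clock: 2.9
ee_pos: [0.4023, -0.2732, 0.4019]
tool_rot: [0.751, 0.66, -0.0, 0.0]
ft_force: [0.8, -0.6, -0.1]
gripper_width: 0.085
gripper_force: 0.0
```

>>> {"fn": "move_arm", "kwargs": {"steps": [[34, 6, 0, 0, 0, -0.088], [33, 10, 0, 0, 0, -0.088], [33, 12, 0, 0, 0, -0.088], [32, 16, 1, 0, 0, -0.088], [30, 17, 0, 0, 0, -0.088], [28, 21, 0, 0, 0, -0.088], [26, 23, 0, 0, 0, -0.088], [24, 25, 1, 0, 0, -0.088], [0, 0, 0, 0, 0, 0]], "gripper": 0.4}}

```text
clock: 3.65
ee_pos: [0.492, -0.0041, 0.4004]
tool_rot: [0.474, 0.881, 0.002, 0.001]
ft_force: [0.3, 0.2, 0.9]
gripper_width: 0.0343
gripper_force: 0.0
```

```bash
python3 - <<'E'
from h import *
i=manip.camera_info('wrist'); im=manip.get_image('wrist'); cv2.imwrite('pics/w1.png',im)
np.savez('w1.npz',**{k:np.array(v) for k,v in i.items()})
print('cam',np.round(-np.array(i['R']).T@i['t'],3))
s=manip.read_state(); print(s['clock'],s['ee_pos'],yaw(),s['gripper_width'])
for n in ['teal_tier','orange_tier','lilac_tier','burr','rod','tray','mug']:
    d=manip.spot_point(n,'wrist'); e=manip.silhouettes(n,'wrist')
    print(n,[(np.round(x['position'],1).tolist(),round(x['confidence'],2)) for x in d[:2]],[(np.round(x['rect']).tolist(),round(x['confidence'],2)) for x in e[:2]])
    if e: cv2.imwrite(f'm1_{n}.png',e[0]['region'].astype(np.uint8)*255)
E
```

```text
cam [0.447 0.066 0.37 ]
3.7 [ 0.49115745 -0.00699823  0.3999864 ] 0.5773841994069052 0.03411945631619132
teal_tier [] [([255.0, 73.0, 337.0, 158.0], 0.58)]
orange_tier [([398.0, 211.6], 0.56)] [([375.0, 191.0, 448.0, 263.0], 0.55)]
lilac_tier [([247.6, 216.5], 0.91)] [([209.0, 199.0, 265.0, 270.0], 0.61)]
burr [([297.2, 112.7], 0.69)] [([268.0, 83.0, 332.0, 145.0], 0.68)]
rod [([426.1, 239.3], 0.67)] [([412.0, 193.0, 442.0, 288.0], 0.83)]
tray [([426.7, 241.5], 0.35)] [([459.0, 81.0, 560.0, 155.0], 0.74), ([394.0, 3.0, 462.0, 32.0], 0.59)]
mug [([479.2, 109.1], 0.97), ([301.5, 381.7], 0.35)] [([462.0, 78.0, 558.0, 151.0], 0.56)]
```

View pics/w1.png

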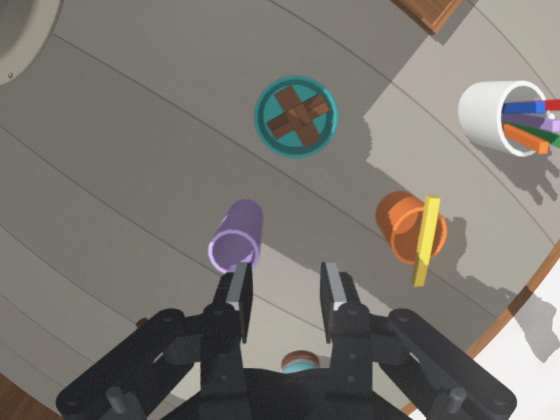

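```bash
python3 - <<'E'
from h import *
I=dict(np.load('w1.npz'))
def one(r): return r[0],r[1][0]
print('rod tri w+top',tri([one(rays('wrist',[427,240.5],I)),one(rays('top',[259,177.8]))]),'w+scene',tri([one(rays('wrist',[427,240.5],I)),one(rays('scene',[291,227]))]))
print('burr top tri', tri([one(rays('wrist',[300,115],I)),one(rays('scene',[293,181.5]))]))
def fit(n,z):
    m=cv2.imread(n,0); c=max(cv2.findContours(m,cv2.RETR_EXTERNAL,cv2.CHAIN_APPROX_NONE)[0],key=cv2.contourArea)[:,0,:]
    P=atz('wrist',c,z,I)[:,:2]; return P
P=fit('m1_teal_tier.png',.045); (c,r)=cv2.minEnclosingCircle(P.astype(np.float32)); print('teal rim',c,r)
P=fit('m1_rod.png',.087).astype(np.float32); print('rod',cv2.minAreaRect(P))
P=fit('m1_burr.png',.046).astype(np.float32); print('burr',cv2.minAreaRect(P))
# manual points from picture
print('orange rim ellipse c', atz('wrist',[[418.5,234]],.075,I), 'lilac rim',atz('wrist',[[235,252]],.105,I))
print('burr bars ends', atz('wrist',[[285,91],[314,141],[272,131],[328,103]],.046,I)[:,:2], 'top', atz('wrist',[[300,115]],.067,I))
print('rod ends',atz('wrist',[[433,197],[419,285]],.087,I)[:,:2])
E
```

```text
rod tri w+top (array([0.63554096, 0.03746332, 0.09046998]), [np.float64(1.6), np.float64(1.6)]) w+scene (array([0.64164287, 0.0369549 , 0.08222617]), [np.float64(1.3), np.float64(1.3)])
burr top tri (array([0.46379202, 0.06326783, 0.06900864]), [np.float64(2.3), np.float64(2.3)])
teal rim (0.46317410469055176, 0.06222272291779518) 0.04248885065317154
rod ((0.6384727358818054, 0.03664560616016388), (0.01779857650399208, 0.10345807671546936), 32.6363639831543)
burr ((0.4642176926136017, 0.06493635475635529), (0.05434033274650574, 0.05423636734485626), 16.646554946899414)
orange rim ellipse c [[0.63291671 0.03768418 0.075     ]] lilac rim [[ 0.4802702 -0.0670336  0.105    ]]
burr bars ends [[0.44004088 0.07730361]
 [0.49153145 0.05161776]
 [0.45119172 0.03696488]
 [0.48157268 0.09105172]] top [[0.46422653 0.06551418 0.067     ]]
rod ends [[ 0.61268687  0.07691441]
 [ 0.66823721 -0.00535979]]
```

```bash
python3 - <<'E'
from h import *
rows(.639,.0365,.29,.593,n=6)
E
```

```text
t 4.4 at [ 0.4902 -0.0104  0.3997] yaw 0.571 q [ 0.34  0.38 -0.58  2.11  0.3   0.74  0.14]
[[-7,25,18,0,0,-0.004],[-7,25,19,0,0,-0.004],[-7,25,18,0,0,-0.004],[-7,25,18,0,0,-0.004],[-7,25,18,0,0,-0.004],[-7.4,25.1,18.7,0,0,-0.004]]
```

>>> {"fn": "move_arm", "kwargs": {"steps": [[-7, 25, 18, 0, 0, -0.004], [-7, 25, 19, 0, 0, -0.004], [-7, 25, 18, 0, 0, -0.004], [-7, 25, 18, 0, 0, -0.004], [-7, 25, 18, 0, 0, -0.004], [-7.5, 25, 18.5, 0, 0, -0.004], [0, 0, 0, 0, 0, 0], [0, 0, 0, 0, 0, 0], [0, 0, 0, 0, 0, 0]]}}

```text
clock: 5.15
ee_pos: [0.6384, 0.0365, 0.29]
tool_rot: [0.469, 0.883, -0.0, -0.001]
ft_force: [-1.4, -0.2, -0.1]
gripper_width: 0.0342
gripper_force: 0.0
```

```bash
python3 - <<'E'
from h import *
i=manip.camera_info('wrist'); im=manip.get_image('wrist'); cv2.imwrite('pics/w2.png',im)
np.savez('w2.npz',**{k:np.array(v) for k,v in i.items()})
o=np.array(-np.array(i['R']).T@i['t']);print(o)
for n in ['rod','teal_tier','burr']:
    e=manip.silhouettes(n,'wrist')
    for x in e[:2]:
        c=max(cv2.findContours(x['region'].astype(np.uint8),cv2.RETR_EXTERNAL,cv2.CHAIN_APPROX_NONE)[0],key=cv2.contourArea)[:,0,:]
        P=atz('wrist',c,{'rod':.087,'teal_tier':.045,'burr':.046}[n],i)[:,:2].astype(np.float32); print(n,x['rect'],x['confidence'],cv2.minAreaRect(P),cv2.minEnclosingCircle(P))
plan(.639,.0365,.246,.593)
E
```

```text
[0.59199925 0.10584608 0.25917068]
rod [279.8, 166.2, 304.4, 323.0] 0.68 ((0.6412321925163269, 0.03737339749932289), (0.012038017623126507, 0.101325623691082), 32.551815032958984) ((0.6408026218414307, 0.0370992049574852), 0.050979554653167725)
teal_tier [61.0, 10.7, 174.9, 123.2] 0.67 ((0.46919113397598267, 0.06235121190547943), (0.08288796246051788, 0.0937884971499443), 83.32791137695312) ((0.46959012746810913, 0.06440706551074982), 0.0485723502933979)
burr [72.1, 24.0, 149.7, 105.1] 0.64 ((0.4673687517642975, 0.06461919844150543), (0.06260021775960922, 0.0556192547082901), 19.63131332397461) ((0.4675171971321106, 0.06416808813810349), 0.03458716720342636)
at [0.6384 0.0361 0.2912] yaw 0.595 tilt [ 0.001 -0.    -1.   ] t 5.35 q7 0.02
shift mm [ 0.1  0.7 45.2]
turn wz 0.002 alt -3.14
shift after turn [ 0.1  0.7 45.2]
```

View pics/w2.png

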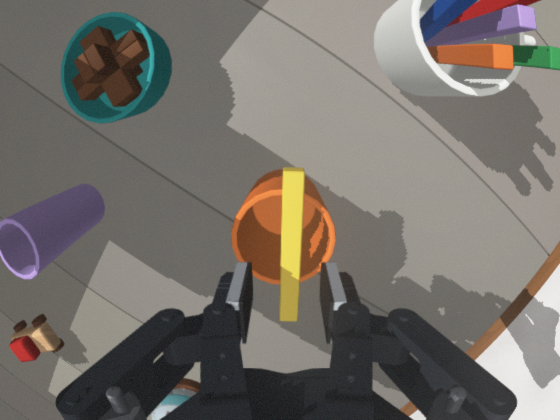

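>>> {"fn": "move_arm", "kwargs": {"steps": [[0, 1, 15, 0, 0, 0], [0, 1, 15, 0, 0, 0], [0, 0, 15, 0, 0, 0], [0, 0, 0, 0, 0, 0]]}}

```text
clock: 5.68
ee_pos: [0.6418, 0.0378, 0.2461]
tool_rot: [0.469, 0.883, 0.002, 0.002]
ft_force: [-0.2, -0.2, 11.4]
gripper_width: 0.0346
gripper_force: 6.3
```

>>> {"fn": "move_arm", "kwargs": {"steps": [[0, 0, 0, 0, 0, 0], [0, 0, 0, 0, 0, 0], [0, 0, 0, 0, 0, 0], [0, 0, 0, 0, 0, 0], [0, 0, 0, 0, 0, 0]], "gripper": 0, "squeeze": 30}}

```text
clock: 6.1
ee_pos: [0.6422, 0.0384, 0.2479]
tool_rot: [0.469, 0.883, 0.003, 0.003]
ft_force: [4.6, 2.1, 7.1]
gripper_width: 0.011
gripper_force: 33.3
```

```bash
python3 - <<'E'
from h import *
I=dict(np.load('w2.npz'))
print('orange rim', atz('wrist',[[284,237],[233,237],[335,237]],.075,I)[:,:2])
# tray corners from top (outer, rim z .017)
im=cv2.imread('pics/top.png'); m=None
manip.get_image('top'); e=manip.silhouettes('tray','top')[0]; c=max(cv2.findContours(e['region'].astype(np.uint8),cv2.RETR_EXTERNAL,cv2.CHAIN_APPROX_NONE)[0],key=cv2.contourArea)[:,0,:]
print('tray',e['confidence'],cv2.minAreaRect(atz('top',c,.014)[:,:2].astype(np.float32)))
manip.get_image('scene'); e=manip.silhouettes('tray','scene')[0]; c=max(cv2.findContours(e['region'].astype(np.uint8),cv2.RETR_EXTERNAL,cv2.CHAIN_APPROX_NONE)[0],key=cv2.contourArea)[:,0,:]
print('tray',e['confidence'],cv2.minAreaRect(atz('scene',c,.014)[:,:2].astype(np.float32)))
s=manip.read_state();print(s['gripper_width'],s['gripper_force'],s['ft_force'],s['ee_pos'])
E
```

```text
orange rim [[0.63557423 0.03894459]
 [0.60935643 0.0210298 ]
 [0.66189184 0.05658487]]
tray 0.63 ((0.45746541023254395, 0.31923213601112366), (0.15376639366149902, 0.17096197605133057), 86.50914001464844)
tray 0.85 ((0.4564838409423828, 0.32020530104637146), (0.15791678428649902, 0.1942426562309265), 86.46575164794922)
0.010707242512775637 33.26513299893122 [3.83071654 1.71492233 5.93817496] [0.64221816 0.03838189 0.24790168]
```

>>> {"fn": "move_arm", "kwargs": {"steps": [[0, 0, -20, 0, 0, 0], [0, 0, -35, 0, 0, 0], [0, 0, -35, 0, 0, 0], [0, 0, -20, 0, 0, 0]]}}

```text
clock: 6.63
ee_pos: [0.6406, 0.0377, 0.3594]
tool_rot: [0.469, 0.883, 0.001, 0.002]
ft_force: [-0.2, 1.3, -0.4]
gripper_width: 0.0112
gripper_force: 31.0
```

```bash
python3 - <<'E'
from h import *
s=manip.read_state();print(s['gripper_width'],s['gripper_force'])
rows(.4548,.283,.33,1.51)
E
```

```text
0.011151994081236159 30.98862111568451
t 6.6333 at [0.6406 0.0377 0.3594] yaw 0.595 q [ 0.19  0.6  -0.52  1.82  0.39  0.82  0.08]
[[34,-2,3,0,0,-0.102],[34,2,3,0,0,-0.102],[34,5,4,0,0,-0.102],[33,9,3,0,0,-0.102],[32,11,3,0,0,-0.102],[31,16,3,0,0,-0.102],[29,18,3,0,0,-0.102],[27,21,4,0,0,-0.102],[24.9,23.3,2.8,0,0,-0.102]]
```

>>> {"fn": "move_arm", "kwargs": {"steps": [[34, -2, 3, 0, 0, -0.102], [34, 2, 3, 0, 0, -0.102], [34, 5, 4, 0, 0, -0.102], [33, 9, 3, 0, 0, -0.102], [32, 11, 3, 0, 0, -0.102], [31, 16, 3, 0, 0, -0.102], [29, 18, 3, 0, 0, -0.102], [27, 21, 4, 0, 0, -0.102], [25, 23.5, 3, 0, 0, -0.102], [0, 0, 10, 0, 0, 0], [0, 0, 0, 0, 0, 0], [0, 0, 0, 0, 0, 0]]}}

```text
clock: 7.63
ee_pos: [0.4547, 0.2825, 0.3164]
tool_rot: [0.029, 1.0, -0.001, 0.0]
ft_force: [1.2, -0.7, -0.7]
gripper_width: 0.0109
gripper_force: 31.0
```

```bash
python3 - <<'E'
from h import *
i=manip.camera_info('wrist'); im=manip.get_image('wrist'); cv2.imwrite('pics/w3.png',im)
np.savez('w3.npz',**{k:np.array(v) for k,v in i.items()})
plan(.4548,.283,.180,1.51)
E
```

```text
at [0.4552 0.2821 0.3165] yaw 1.511 tilt [ 0.001 -0.001 -1.   ] t 7.6833 q7 0.21
shift mm [  0.5   1.  136.5]
turn wz 0.001 alt -3.141
shift after turn [  0.5   1.  136.5]
```

View pics/w3.png

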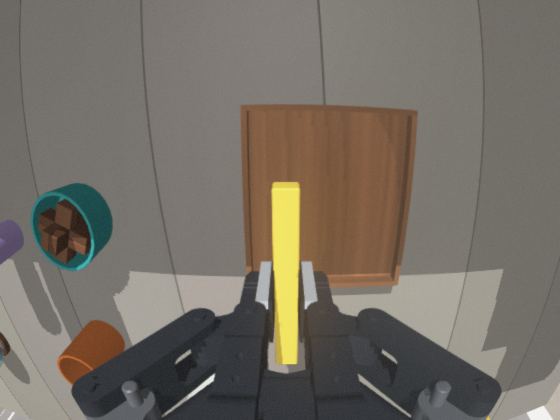

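```bash
python3 - <<'E'
from h import *
I=dict(np.load('w3.npz'))
P=atz('wrist',[[242,107],[415,112],[401,290],[247,283]],.017,I)[:,:2]; print(P, P.mean(0),[np.linalg.norm(P[k]-P[k-1]) for k in range(4)])
E
```

```text
[[0.37166393 0.2510206 ]
 [0.38054302 0.3970163 ]
 [0.55543113 0.39361361]
 [0.53457449 0.23948312]] [0.46055314 0.32028341] [np.float64(0.16331859572762644), np.float64(0.1462654543254085), np.float64(0.1749212097924363), np.float64(0.1555352251071526)]
```

>>> {"fn": "move_arm", "kwargs": {"steps": [[0, 1, 30, 0, 0, 0], [0, 0, 35, 0, 0, 0], [0, 0, 30, 0, 0, 0], [0, 0, 20, 0, 0, 0], [0, 0, 10, 0, 0, 0], [0, 0, 0, 0, 0, 0]]}}

```text
clock: 8.18
ee_pos: [0.455, 0.2832, 0.1898]
tool_rot: [0.03, 1.0, -0.001, -0.001]
ft_force: [-0.2, -0.4, 0.8]
gripper_width: 0.0112
gripper_force: 31.0
```

>>> {"fn": "move_arm", "kwargs": {"steps": [[0, 0, 5, 0, 0, 0], [0, 0, 4, 0, 0, 0], [0, 0, 0, 0, 0, 0], [0, 0, 0, 0, 0, 0]]}}

```text
clock: 8.52
ee_pos: [0.4549, 0.2842, 0.1829]
tool_rot: [0.029, 1.0, 0.0, 0.001]
ft_force: [-0.0, -0.5, -0.0]
gripper_width: 0.0115
gripper_force: 31.0
```

>>> {"fn": "move_arm", "kwargs": {"steps": [[0, 0, 0, 0, 0, 0], [0, 0, 0, 0, 0, 0], [0, 0, 0, 0, 0, 0], [0, 0, -20, 0, 0, 0], [0, 0, -35, 0, 0, 0], [0, 0, -35, 0, 0, 0], [0, 0, -30, 0, 0, 0]], "gripper": 0.28}}

```text
clock: 9.1
ee_pos: [0.4543, 0.2842, 0.304]
tool_rot: [0.029, 1.0, 0.0, -0.0]
ft_force: [0.8, 1.0, -0.2]
gripper_width: 0.0241
gripper_force: 0.0
```

```bash
python3 - <<'E'
from h import *
s=manip.read_state();print(s['gripper_width'],s['ft_force'])
manip.get_image('top')
e=manip.silhouettes('rod','top')
for x in e[:2]:
    c=max(cv2.findContours(x['region'].astype(np.uint8),cv2.RETR_EXTERNAL,cv2.CHAIN_APPROX_NONE)[0],key=cv2.contourArea)[:,0,:]
    print(x['confidence'],cv2.minAreaRect(atz('top',c,.014)[:,:2].astype(np.float32)))
print(np.arctan2(.05161776-.0773,.4915-.44004),np.arctan2(.09105-.03696,.48157-.45119))
E
```

```text
0.0241492202401275 [ 0.84027244  0.95316713 -0.17098202]
-0.4629048538012516 1.0590478582654326
```

```bash
python3 - <<'E'
from h import *
rows(.465,.064,.30,1.086)
E
```

```text
t 9.2 at [0.4552 0.285  0.3064] yaw 1.513 q [-0.18  0.61 -0.71  2.09  0.64  0.67  0.19]
[[-3,-31,1,0,0,0.061],[-5,-32,1,0,0,0.061],[-7,-30,0,0,0,0.061],[-9,-31,1,0,0,0.061],[-11,-29,1,0,0,0.061],[-13,-29,1,0,0,0.061],[-13.8,-28.6,0.7,0,0,0.061]]
```

>>> {"fn": "move_arm", "kwargs": {"steps": [[-3, -31, 1, 0, 0, 0.061], [-5, -32, 1, 0, 0, 0.061], [-7, -30, 0, 0, 0, 0.061], [-9, -31, 1, 0, 0, 0.061], [-11, -29, 1, 0, 0, 0.061], [-13, -29, 1, 0, 0, 0.061], [-14, -28.5, 1, 0, 0, 0.061], [0, 0, 0, 0, 0, 0], [0, 0, 0, 0, 0, 0], [0, 0, 0, 0, 0, 0]], "gripper": 0.6}}

```text
clock: 10.03
ee_pos: [0.4647, 0.0635, 0.2961]
tool_rot: [0.24, 0.971, 0.0, -0.0]
ft_force: [-0.3, 0.2, 0.5]
gripper_width: 0.0508
gripper_force: 0.0
```

```bash
python3 - <<'E'
from h import *
i=manip.camera_info('wrist'); im=manip.get_image('wrist'); cv2.imwrite('pics/w4.png',im)
np.savez('w4.npz',**{k:np.array(v) for k,v in i.items()})
plan(.465,.064,.222,1.086)
print(proj('wrist',[[.465,.064,.067],[.465,.064,.046]],i))
E
```

```text
at [0.4647 0.0641 0.2962] yaw 1.088 tilt [ 0.     0.001 -1.   ] t 10.0833 q7 0.19
shift mm [-0.3 -0.  74.2]
turn wz 0.002 alt -3.14
shift after turn [-0.3 -0.  74.2]
[[286.3590894  233.15948841]
 [286.29833511 221.87876402]]
```

View pics/w4.png

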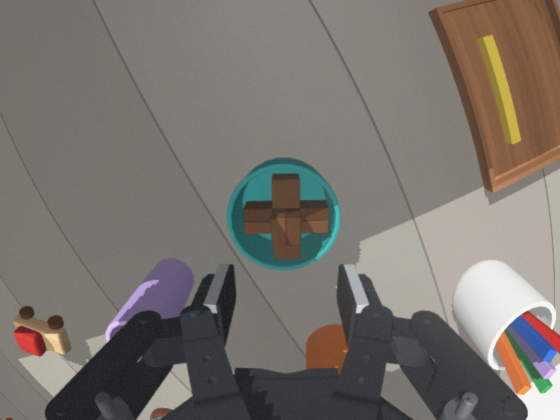

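```bash
python3 - <<'E'
from h import *
I=dict(np.load('w4.npz'))
ux=np.array([np.cos(1.086+np.pi/2),np.sin(1.086+np.pi/2)]); uy=np.array([np.cos(1.086),np.sin(1.086)])
c=np.array([.465,.064])
for a,b,z in [(-.031,0,.046),(-.01,-.02,.046),(.01,-.02,.046),(.031,0,.046),(.031,0,.026),(.01,0,.067),(-.01,0,.067),(0,-.031,.046),(0,.031,.046)]:
    print((a,b,z),np.round(proj('wrist',[[*(c+a*ux+b*uy),z]],I)[0],1))
im=cv2.imread('pics/w4.png'); cv2.imwrite('pics/w4c.png',cv2.resize(im[150:280,215:355],None,fx=4,fy=4,interpolation=cv2.INTER_CUBIC))
E
```

```text
(-0.031, 0, 0.046) [286.3 260.1]
(-0.01, -0.02, 0.046) [259.  234.6]
(0.01, -0.02, 0.046) [258.2 208.8]
(0.031, 0, 0.046) [286.3 180. ]
(0.031, 0, 0.026) [286.2 173.8]
(0.01, 0, 0.067) [286.4 219. ]
(-0.01, 0, 0.067) [286.4 246.8]
(0, -0.031, 0.046) [243.5 221.9]
(0, 0.031, 0.046) [329.  221.8]
```

View pics/w4c.png

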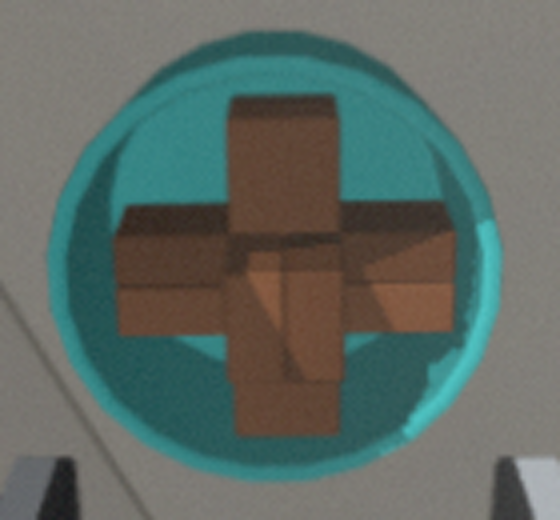

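>>> {"fn": "move_arm", "kwargs": {"steps": [[1, 0, 24, 0, 0, 0], [0, 0, 25, 0, 0, 0], [0, 0, 20, 0, 0, 0], [0, 0, 5, 0, 0, 0], [0, 0, 0, 0, 0, 0]]}}

```text
clock: 10.5
ee_pos: [0.4635, 0.0652, 0.2211]
tool_rot: [0.238, 0.971, -0.0, -0.001]
ft_force: [0.5, 0.3, 1.6]
gripper_width: 0.0513
gripper_force: 0.0
```

>>> {"fn": "move_arm", "kwargs": {"steps": [[0, 0, 0, 0, 0, 0], [0, 0, 0, 0, 0, 0], [0, 0, 0, 0, 0, 0], [0, 0, 0, 0, 0, 0], [0, 0, 0, 0, 0, 0], [0, 0, -5, 0, 0, 0]], "gripper": 0, "squeeze": 40}}

```text
clock: 11.0
ee_pos: [0.4638, 0.0637, 0.2275]
tool_rot: [0.24, 0.971, 0.0, 0.0]
ft_force: [-0.1, 0.8, 0.4]
gripper_width: 0.0191
gripper_force: 40.1
```

>>> {"fn": "move_arm", "kwargs": {"steps": [[0, 0, -10, 0, 0, 0], [0, 0, -25, 0, 0, 0], [0, 0, -30, 0, 0, 0], [0, 0, -20, 0, 0, 0]]}}

```text
clock: 11.33
ee_pos: [0.4636, 0.0637, 0.3145]
tool_rot: [0.24, 0.971, 0.0, 0.0]
ft_force: [0.9, -0.8, -0.4]
gripper_width: 0.0193
gripper_force: 40.1
```

```bash
python3 - <<'E'
from h import *
s=manip.read_state();print(s['gripper_width'],s['ft_force'])
rows(.459,.352,.31,1.51,n=9)
E
```

```text
0.01927673355119818 [ 0.8971455  -0.82323338 -0.43522623]
t 11.3333 at [0.4636 0.0637 0.3145] yaw 1.086 q [ 0.2   0.51 -0.64  2.23  0.57  0.56  0.22]
[[15,28,1,0,0,-0.047],[14,29,0,0,0,-0.047],[13,29,1,0,0,-0.047],[11,30,0,0,0,-0.047],[10,31,1,0,0,-0.047],[9,31,0,0,0,-0.047],[7,31,1,0,0,-0.047],[5,32,0,0,0,-0.047],[4,31.4,0.5,0,0,-0.047]]
```

>>> {"fn": "move_arm", "kwargs": {"steps": [[15, 28, 1, 0, 0, -0.047], [14, 29, 0, 0, 0, -0.047], [13, 29, 1, 0, 0, -0.047], [11, 30, 0, 0, 0, -0.047], [10, 31, 1, 0, 0, -0.047], [9, 31, 0, 0, 0, -0.047], [7, 31, 1, 0, 0, -0.047], [5, 32, 0, 0, 0, -0.047], [4, 31.5, 0.5, 0, 0, -0.047], [0, 0, 20, 0, 0, 0], [0, 0, 25, 0, 0, 0], [0, 0, 0, 0, 0, 0]]}}

```text
clock: 12.33
ee_pos: [0.4586, 0.3513, 0.2599]
tool_rot: [0.031, 1.0, -0.002, -0.002]
ft_force: [-0.4, -0.7, -0.9]
gripper_width: 0.0188
gripper_force: 40.1
```

```bash
python3 - <<'E'
from h import *
plan(.459,.352,.223,1.51)
E
```

```text
at [0.4586 0.3513 0.2599] yaw 1.509 tilt [-0.004 -0.003 -1.   ] t 12.3333 q7 0.06
shift mm [-0.5  0.9 36.9]
turn wz -0.001 alt 3.141
shift after turn [-0.5  0.9 36.9]
```

>>> {"fn": "move_arm", "kwargs": {"steps": [[0, 1, 20, 0, 0, 0], [0, 0, 12, 0, 0, 0], [0, 0, 0, 0, 0, 0], [0, 0, 0, 0, 0, 0]]}}

```text
clock: 12.67
ee_pos: [0.4594, 0.3528, 0.231]
tool_rot: [0.031, 1.0, -0.0, -0.0]
ft_force: [0.3, 0.5, 0.5]
gripper_width: 0.0192
gripper_force: 40.1
```

>>> {"fn": "move_arm", "kwargs": {"steps": [[0, 0, 5, 0, 0, 0], [0, 0, 3, 0, 0, 0], [0, 0, 0, 0, 0, 0], [0, 0, 0, 0, 0, 0]]}}

```text
clock: 13.0
ee_pos: [0.4596, 0.3532, 0.2233]
tool_rot: [0.031, 1.0, 0.0, 0.001]
ft_force: [0.7, -0.5, 3.8]
gripper_width: 0.0191
gripper_force: 40.5
```

>>> {"fn": "move_arm", "kwargs": {"steps": [[0, 0, 0, 0, 0, 0], [0, 0, 0, 0, 0, 0], [0, 0, 0, 0, 0, 0], [0, 0, 0, 0, 0, 0], [0, 0, -10, 0, 0, 0], [0, 0, -30, 0, 0, 0], [0, 0, -35, 0, 0, 0], [0, 0, -35, 0, 0, 0], [0, 0, -28, 0, 0, 0]], "gripper": 0.5}}

```text
clock: 13.75
ee_pos: [0.4589, 0.3534, 0.3636]
tool_rot: [0.031, 1.0, 0.001, 0.0]
ft_force: [0.6, 0.6, -0.4]
gripper_width: 0.043
gripper_force: 0.0
```

```bash
python3 - <<'E'
from h import *
i=manip.camera_info('wrist'); im=manip.get_image('wrist'); cv2.imwrite('pics/w5.png',im)
rows(.600,.039,.36,1.0)
E
```

```text
t 13.8 at [0.4594 0.3546 0.3683] yaw 1.51 q [-0.23  0.58 -0.78  1.94  0.55  0.84  0.2 ]
[[-16,-31,1,0,0,0.051],[-17,-29,1,0,0,0.051],[-19,-29,0,0,0,0.051],[-21,-28,1,0,0,0.051],[-22,-27,1,0,0,0.051],[-23,-26,1,0,0,0.051],[-24,-24,0,0,0,0.051],[-26,-23,1,0,0,0.051],[-27,-22,1,0,0,0.051],[-27.7,-20.3,0.5,0,0,0.051]]
```

View pics/w5.png

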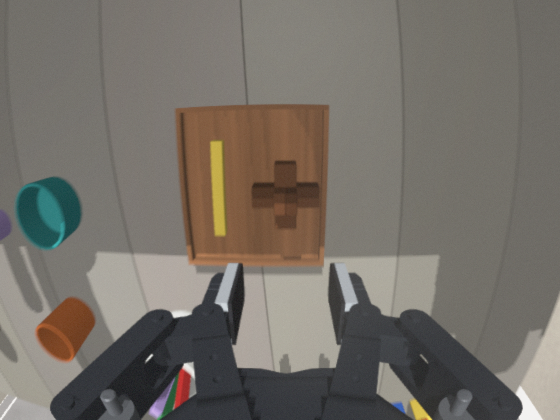

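>>> {"fn": "move_arm", "kwargs": {"steps": [[-16, -31, 1, 0, 0, 0.051], [-17, -29, 1, 0, 0, 0.051], [-19, -29, 0, 0, 0, 0.051], [-21, -28, 1, 0, 0, 0.051], [-22, -27, 1, 0, 0, 0.051], [-23, -26, 1, 0, 0, 0.051], [-24, -24, 0, 0, 0, 0.051], [-26, -23, 1, 0, 0, 0.051], [-27, -22, 1, 0, 0, 0.051], [-28, -20, 0.5, 0, 0, 0.051], [0, 0, 0, 0, 0, 0], [0, 0, 0, 0, 0, 0]], "gripper": 1}}

```text
clock: 14.8
ee_pos: [0.6006, 0.0351, 0.3531]
tool_rot: [0.284, 0.959, -0.0, -0.0]
ft_force: [-0.6, 0.6, -1.5]
gripper_width: 0.0856
gripper_force: 0.0
```

```bash
cat > fit.py <<'E'
from h import *
from scipy.optimize import minimize
D={'teal_tier':(.042,.039,.045),'orange_tier':(.033,.030,.075),'lilac_tier':(.024,.021,.105)}
def fit(n,x0,cam='wrist',z0=0):
    i=manip.camera_info(cam); manip.get_image(cam); e=manip.silhouettes(n,cam)
    if not e: return print(n,'none')
    R,r,h=D[n]; a=np.linspace(0,2*np.pi,60); reg=e[0]['region'].astype(np.uint8)
    def cost(p):
        X=np.vstack([np.c_[p[0]+q*np.cos(a),p[1]+q*np.sin(a),0*a+z] for q,z in((R,z0+h),(r,z0))])
        hull=cv2.convexHull(proj(cam,X,i).astype(np.float32)); m=np.zeros_like(reg)
        m=cv2.fillConvexPoly(np.zeros(reg.shape,np.uint8),np.round(hull*16).astype(np.int32),1,cv2.LINE_AA,4)
        return 1-(m&reg).sum()/(m|reg).sum()
    o=minimize(cost,x0,method='Nelder-Mead',options=dict(initial_simplex=np.array(x0)+[[0,0],[.012,0],[0,.012]],xatol=2e-4,fatol=1e-4))
    print(n,cam,np.round(o.x,4),'1-iou',round(o.fun,3),'conf',e[0]['confidence'],e[0]['rect'])
E
python3 - <<'E'
from fit import *
fit('orange_tier',[.636,.039]); fit('teal_tier',[.464,.063]); fit('lilac_tier',[.48,-.067])
i=manip.camera_info('wrist');cv2.imwrite('pics/w6.png',manip.get_image('wrist'))
plan(.636,.039,.25,1.0)
for c in('top',):
  fit('teal_tier',[.464,.063],c);fit('lilac_tier',[.48,-.067],c)
E
```

```text
orange_tier wrist [0.6292 0.0341] 1-iou 0.037 conf 0.98 [262.7, 182.2, 343.0, 274.6]
teal_tier wrist [0.4634 0.0622] 1-iou 0.045 conf 0.62 [175.5, 8.4, 271.7, 102.6]
lilac_tier wrist [ 0.4797 -0.0679] 1-iou 0.046 conf 0.79 [64.7, 132.4, 160.1, 197.4]
at [0.5998 0.0386 0.3534] yaw 1.001 tilt [ 0.  0. -1.] t 15.15 q7 0.37
shift mm [-30.3  19.8 103.4]
turn wz 0.001 alt -3.141
shift after turn [-30.3  19.9 103.4]
teal_tier top [0.4622 0.0624] 1-iou 0.033 conf 0.66 [232.2, 237.5, 266.3, 270.6]
lilac_tier top [ 0.4782 -0.0675] 1-iou 0.065 conf 0.76 [291.6, 234.6, 318.6, 258.7]
```

```bash
python3 - <<'E'
from fit import *
fit('orange_tier',[.633,.037]); fit('orange_tier',[.633,.037],'top'); fit('orange_tier',[.633,.037],'scene')
plan(.633,.036,.28,1.0)
E
```

```text
orange_tier wrist [0.6293 0.0337] 1-iou 0.022 conf 0.95 [257.2, 181.2, 340.6, 276.1]
orange_tier top [0.6202 0.0414] 1-iou 0.48 conf 0.93 [247.3, 179.4, 274.6, 203.1]
orange_tier scene [0.6258 0.0359] 1-iou 0.023 conf 0.56 [274.8, 216.3, 305.8, 260.2]
at [0.6001 0.0375 0.3531] yaw 0.999 tilt [-0. -0. -1.] t 15.65 q7 0.37
shift mm [-28.5  16.5  73.1]
turn wz -0.001 alt 3.141
shift after turn [-28.5  16.5  73.1]
```

>>> {"fn": "move_arm", "kwargs": {"steps": [[-9, 4, 24, 0, 0, 0], [-9, 5, 24, 0, 0, 0], [-8, 4, 25, 0, 0, 0], [0, 0, 0, 0, 0, 0], [0, 0, 0, 0, 0, 0], [0, 0, 0, 0, 0, 0]]}}

```text
clock: 16.15
ee_pos: [0.6288, 0.0347, 0.281]
tool_rot: [0.282, 0.959, 0.0, -0.0]
ft_force: [0.1, 0.1, 0.5]
gripper_width: 0.0855
gripper_force: 0.0
```

```bash
python3 - <<'E'
from fit import *
fit('orange_tier',[.629,.0345])
cv2.imwrite('pics/w7.png',manip.get_image('wrist'))
plan(.629,.0345,.214,1.0)
E
```

```text
orange_tier wrist [0.6295 0.0338] 1-iou 0.032 conf 0.73 [228.6, 174.0, 341.0, 296.0]
at [0.6289 0.0346 0.2817] yaw 0.999 tilt [ 0.002  0.    -1.   ] t 16.3 q7 0.32
shift mm [-0.  -0.1 67.7]
turn wz -0.001 alt 3.141
shift after turn [-0.  -0.1 67.7]
```

View pics/w7.png

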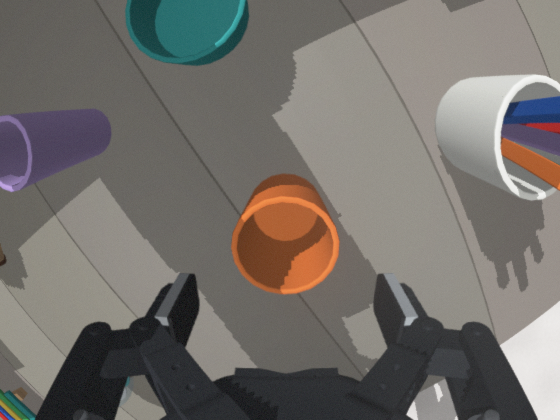

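The orange tier is empty and centred between the fingers (rim centre about (286,243)). I descend and grip it.

>>> {"fn": "move_arm", "kwargs": {"steps": [[0, 0, 20, 0, 0, 0], [0, 0, 25, 0, 0, 0], [0, 0, 18, 0, 0, 0], [0, 0, 4, 0, 0, 0], [0, 0, 0, 0, 0, 0]]}}

```text
clock: 16.72
ee_pos: [0.6287, 0.0344, 0.213]
tool_rot: [0.282, 0.959, -0.0, -0.0]
ft_force: [0.2, -0.6, 0.7]
gripper_width: 0.0854
gripper_force: 0.0
```

>>> {"fn": "move_arm", "kwargs": {"steps": [[0, 0, 0, 0, 0, 0], [0, 0, 0, 0, 0, 0], [0, 0, 0, 0, 0, 0], [0, 0, 0, 0, 0, 0]], "gripper": 0, "squeeze": 35}}

```text
clock: 17.05
ee_pos: [0.6295, 0.0345, 0.2151]
tool_rot: [0.282, 0.959, 0.0, 0.001]
ft_force: [-0.8, -1.0, 7.2]
gripper_width: 0.0649
gripper_force: 37.9
```

>>> {"fn": "move_arm", "kwargs": {"steps": [[0, 0, -10, 0, 0, 0], [0, 0, -25, 0, 0, 0], [0, 0, -30, 0, 0, 0], [0, 0, -25, 0, 0, 0], [0, 0, 0, 0, 0, 0]]}}

```text
clock: 17.47
ee_pos: [0.6302, 0.035, 0.3093]
tool_rot: [0.282, 0.959, 0.002, 0.004]
ft_force: [0.5, -0.1, -1.6]
gripper_width: 0.065
gripper_force: 39.2
```

```bash
python3 - <<'E'
from fit import *
rows(.463,.0625,.305,1.0,step=25)
E
```

```text
t 17.4667 at [0.6302 0.035  0.3093] yaw 0.999 q [ 0.25  0.67 -0.6   1.88  0.54  0.75  0.34]
[[22,-10,0,0,0,-0],[22,-9,1,0,0,-0],[23,-10,0,0,0,-0],[22,-10,1,0,0,-0],[22,-9,0,0,0,-0],[22,-10,1,0,0,-0],[22.5,-9.4,0.1,0,0,-0]]
```

>>> {"fn": "move_arm", "kwargs": {"steps": [[22, -10, 0, 0, 0, 0], [22, -9, 1, 0, 0, 0], [23, -10, 0, 0, 0, 0], [22, -10, 1, 0, 0, 0], [22, -9, 0, 0, 0, 0], [22, -10, 1, 0, 0, 0], [22.5, -9.5, 0, 0, 0, 0], [0, 0, 20, 0, 0, 0], [0, 0, 0, 0, 0, 0], [0, 0, 0, 0, 0, 0], [0, 0, 0, 0, 0, 0]]}}

```text
clock: 18.38
ee_pos: [0.4625, 0.0619, 0.2808]
tool_rot: [0.282, 0.959, 0.0, 0.0]
ft_force: [-0.3, -0.1, -1.2]
gripper_width: 0.0649
gripper_force: 39.4
```

```bash
python3 - <<'E'
from fit import *
s=manip.read_state(); z=s['ee_pos'][2]-.2145
fit('teal_tier',[.463,.0625],'top'); fit('orange_tier',[.463,.0625],'wrist',z); fit('orange_tier',[.463,.0625],'scene',z);fit('teal_tier',[.463,.0625],'scene')
plan(.463,.0625,.222)
E
```

```text
teal_tier top [0.4481 0.0625] 1-iou 0.812 conf 0.65 [233.1, 260.2, 262.5, 267.7]
orange_tier wrist [0.4632 0.0615] 1-iou 0.039 conf 0.85 [207.2, 197.1, 364.7, 369.3]
orange_tier scene [0.4618 0.0624] 1-iou 0.101 conf 0.95 [278.2, 148.4, 306.8, 189.2]
teal_tier scene [0.4596 0.0642] 1-iou 0.267 conf 0.82 [274.2, 183.4, 309.2, 211.6]
at [0.4618 0.0616 0.2803] yaw 0.999 tilt [ 0.  0. -1.] t 18.7833 q7 0.08
shift mm [-0.5  1.4 58.3]
```

>>> {"fn": "move_arm", "kwargs": {"steps": [[0, 1, 15, 0, 0, 0], [0, 0, 20, 0, 0, 0], [0, 0, 15, 0, 0, 0], [0, 0, 6, 0, 0, 0], [0, 0, 0, 0, 0, 0], [0, 0, 0, 0, 0, 0]]}}

```text
clock: 19.28
ee_pos: [0.4622, 0.0629, 0.2242]
tool_rot: [0.282, 0.959, -0.0, -0.0]
ft_force: [-0.1, 0.6, 0.1]
gripper_width: 0.0649
gripper_force: 39.4
```

>>> {"fn": "move_arm", "kwargs": {"steps": [[0, 0, 3, 0, 0, 0], [0, 0, 2, 0, 0, 0], [0, 0, 0, 0, 0, 0], [0, 0, 0, 0, 0, 0]]}}

```text
clock: 19.62
ee_pos: [0.4624, 0.0624, 0.2198]
tool_rot: [0.282, 0.959, 0.0, 0.001]
ft_force: [0.2, -0.3, 4.0]
gripper_width: 0.0649
gripper_force: 39.3
```

>>> {"fn": "move_arm", "kwargs": {"steps": [[0, 0, 0, 0, 0, 0], [0, 0, 0, 0, 0, 0], [0, 0, 0, 0, 0, 0], [0, 0, 0, 0, 0, 0], [0, 0, -10, 0, 0, 0], [0, 0, -25, 0, 0, 0], [0, 0, -35, 0, 0, 0], [0, 0, -30, 0, 0, 0], [0, 0, 0, 0, 0, 0]], "gripper": 1}}

```text
clock: 20.37
ee_pos: [0.463, 0.063, 0.3234]
tool_rot: [0.282, 0.959, 0.001, 0.003]
ft_force: [0.4, -0.2, -0.1]
gripper_width: 0.0854
gripper_force: 0.0
```

```bash
python3 - <<'E'
from fit import *
fit('orange_tier',[.463,.0625],'wrist',.005); fit('lilac_tier',[.479,-.0675],'wrist'); fit('teal_tier',[.463,.0625])
rows(.4785,-.0675,.322,1.0,step=25)
E
```

```text
orange_tier wrist [0.4623 0.0628] 1-iou 0.032 conf 0.65 [235.9, 160.5, 328.9, 268.1]
lilac_tier wrist [ 0.4786 -0.067 ] 1-iou 0.756 conf 0.56 [137.7, 257.3, 213.1, 317.2]
teal_tier wrist [0.4627 0.0626] 1-iou 0.781 conf 0.83 [234.2, 155.0, 340.1, 227.2]
t 20.6667 at [0.462  0.0625 0.3182] yaw 0.999 q [ 0.2   0.5  -0.63  2.23  0.55  0.57  0.16]
[[-14,-17,-1,0,0,-0],[-14,-16,0,0,0,-0],[-14,-17,-1,0,0,-0],[-14,-17,-1,0,0,-0],[-14,-17,0,0,0,-0],[-14.2,-16.4,-0.8,0,0,-0]]
```

>>> {"fn": "move_arm", "kwargs": {"steps": [[-14, -17, -1, 0, 0, 0], [-14, -16, 0, 0, 0, 0], [-14, -17, -1, 0, 0, 0], [-14, -17, -1, 0, 0, 0], [-14, -17, 0, 0, 0, 0], [-14, -16.5, -1, 0, 0, 0], [0, 0, 0, 0, 0, 0], [0, 0, 0, 0, 0, 0], [0, 0, 0, 0, 0, 0]]}}

```text
clock: 21.42
ee_pos: [0.4784, -0.0668, 0.3225]
tool_rot: [0.282, 0.959, 0.0, -0.001]
ft_force: [-0.2, -0.1, 0.3]
gripper_width: 0.0857
gripper_force: 0.0
```

```bash
python3 - <<'E'
from fit import *
fit('lilac_tier',[.479,-.0675],'wrist')
cv2.imwrite('pics/w8.png',manip.get_image('wrist'))
plan(.479,-.0675,.25)
E
```

```text
lilac_tier wrist [ 0.4795 -0.0683] 1-iou 0.058 conf 0.6 [249.4, 178.1, 324.0, 275.8]
at [ 0.4784 -0.0663  0.3229] yaw 1.001 tilt [-0.  0. -1.] t 21.5667 q7 0.44
shift mm [-1.2 -0.7 72.9]
```

>>> {"fn": "move_arm", "kwargs": {"steps": [[-1, -1, 20, 0, 0, 0], [0, 0, 25, 0, 0, 0], [0, 0, 20, 0, 0, 0], [0, 0, 7, 0, 0, 0], [0, 0, 0, 0, 0, 0]]}}

```text
clock: 21.98
ee_pos: [0.4785, -0.0678, 0.2499]
tool_rot: [0.281, 0.96, -0.0, -0.001]
ft_force: [0.6, -0.1, 0.6]
gripper_width: 0.0854
gripper_force: 0.0
```

>>> {"fn": "move_arm", "kwargs": {"steps": [[0, 0, 0, 0, 0, 0], [0, 0, 0, 0, 0, 0], [0, 0, 0, 0, 0, 0], [0, 0, 0, 0, 0, 0], [0, 0, 0, 0, 0, 0]], "gripper": 0, "squeeze": 30}}

```text
clock: 22.4
ee_pos: [0.4791, -0.0688, 0.2523]
tool_rot: [0.282, 0.959, 0.0, 0.001]
ft_force: [-2.0, -0.5, 6.5]
gripper_width: 0.0461
gripper_force: 29.8
```

>>> {"fn": "move_arm", "kwargs": {"steps": [[0, 0, -10, 0, 0, 0], [0, 0, -25, 0, 0, 0], [0, 0, -35, 0, 0, 0], [0, 0, -35, 0, 0, 0], [0, 0, -10, 0, 0, 0], [0, 0, 0, 0, 0, 0], [0, 0, 0, 0, 0, 0]]}}

```text
clock: 22.98
ee_pos: [0.4785, -0.0692, 0.367]
tool_rot: [0.283, 0.959, -0.0, 0.001]
ft_force: [0.2, 0.1, -1.9]
gripper_width: 0.0457
gripper_force: 31.1
```

```bash
python3 - <<'E'
from fit import *
rows(.4625,.0627,.363,1.0,step=22)
E
```

```text
t 22.9833 at [ 0.4785 -0.0692  0.367 ] yaw 0.998 q [ 0.56  0.45 -0.72  2.15  0.46  0.7   0.52]
[[12,15,1,0,0,-0],[12,14,0,0,0,-0],[12,15,1,0,0,-0],[13,14,0,0,0,-0],[12,15,1,0,0,-0],[12,15,0,0,0,-0],[11.9,14.2,0.8,0,0,-0]]
```

>>> {"fn": "move_arm", "kwargs": {"steps": [[12, 15, 1, 0, 0, 0], [12, 14, 0, 0, 0, 0], [12, 15, 1, 0, 0, 0], [13, 14, 0, 0, 0, 0], [12, 15, 1, 0, 0, 0], [12, 15, 0, 0, 0, 0], [12, 14, 1, 0, 0, 0], [0, 0, 15, 0, 0, 0], [0, 0, 0, 0, 0, 0], [0, 0, 0, 0, 0, 0], [0, 0, 0, 0, 0, 0]]}}

```text
clock: 23.9
ee_pos: [0.4624, 0.0626, 0.3467]
tool_rot: [0.282, 0.959, -0.0, -0.001]
ft_force: [0.7, 0.1, 0.1]
gripper_width: 0.0457
gripper_force: 31.1
```

```bash
python3 - <<'E'
from fit import *
s=manip.read_state(); z=s['ee_pos'][2]-.2505
fit('lilac_tier',[.4625,.0627],'wrist',z);fit('lilac_tier',[.4625,.0627],'scene',z);fit('orange_tier',[.4625,.0627],'scene',.005)
plan(.4625,.0627,.262)
E
```

```text
lilac_tier wrist [0.4624 0.0626] 1-iou 0.071 conf 0.7 [235.9, 195.3, 340.9, 344.7]
lilac_tier scene [0.4608 0.0637] 1-iou 0.158 conf 0.84 [284.9, 128.4, 307.2, 175.8]
orange_tier scene [0.4332 0.0653] 1-iou 0.393 conf 0.56 [278.4, 172.4, 307.7, 201.5]
at [0.4626 0.0626 0.3474] yaw 0.998 tilt [ 0. -0. -1.] t 24.2 q7 0.2
shift mm [ 0.2  0.  85.4]
```

>>> {"fn": "move_arm", "kwargs": {"steps": [[0, 0, 12, 0, 0, 0], [0, 0, 12, 0, 0, 0], [0, 0, 16, 0, 0, 0], [0, 0, 18, 0, 0, 0], [0, 0, 15, 0, 0, 0], [0, 0, 7, 0, 0, 0], [0, 0, 0, 0, 0, 0], [0, 0, 0, 0, 0, 0]]}}

```text
clock: 24.87
ee_pos: [0.4626, 0.0632, 0.2673]
tool_rot: [0.282, 0.959, -0.0, -0.0]
ft_force: [0.4, -0.0, -0.6]
gripper_width: 0.046
gripper_force: 31.1
```

>>> {"fn": "move_arm", "kwargs": {"steps": [[0, 0, 4, 0, 0, 0], [0, 0, 2, 0, 0, 0], [0, 0, 0, 0, 0, 0], [0, 0, 0, 0, 0, 0]]}}

```text
clock: 25.2
ee_pos: [0.463, 0.0634, 0.2621]
tool_rot: [0.282, 0.959, 0.001, 0.001]
ft_force: [0.6, -0.2, 5.1]
gripper_width: 0.0458
gripper_force: 31.7
```

>>> {"fn": "move_arm", "kwargs": {"steps": [[0, 0, 0, 0, 0, 0], [0, 0, 0, 0, 0, 0], [0, 0, 0, 0, 0, 0], [0, 0, 0, 0, 0, 0], [0, 0, -10, 0, 0, 0], [0, 0, -25, 0, 0, 0], [0, 0, -35, 0, 0, 0], [0, 0, -30, 0, 0, 0], [0, 0, 0, 0, 0, 0], [0, 0, 0, 0, 0, 0]], "gripper": 0.9}}

```text
clock: 26.03
ee_pos: [0.4627, 0.0628, 0.3625]
tool_rot: [0.283, 0.959, 0.0, 0.002]
ft_force: [-0.8, 0.1, -0.3]
gripper_width: 0.0768
gripper_force: 0.0
```

```bash
python3 - <<'E'
from fit import *
print(manip.read_state()['clock'])
a=manip.get_image('scene');cv2.imwrite('pics/end.png',cv2.resize(a[110:240,220:460],None,fx=3,fy=3,interpolation=cv2.INTER_CUBIC))
E
```

```text
26.0333
```

View pics/end.png

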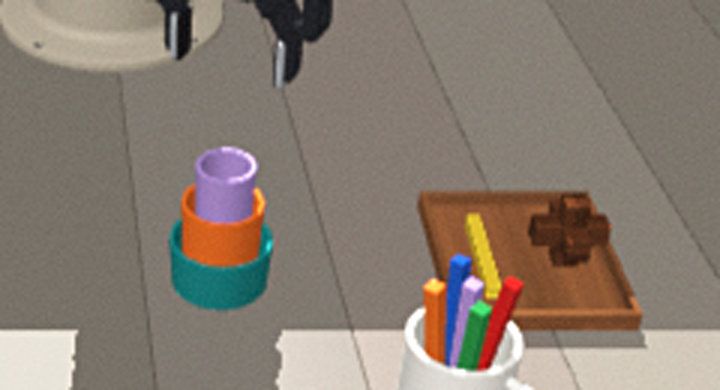

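The picture shows the three tiers nested upright at about (220,230) in the crop. The rod (483,255) and the burr (568,230) lie side by side in the tray, and the gripper is clear.

```bash
python3 -c "
from rig import manip
print(manip.job_done())"
```

```text
the job is handed in; nothing more can be done
None
```

I handed the job in at about 26 s of the 72 s allowed: the burr and rod are side by side in the tray, and orange sits down in teal with lilac down in orange, all upright, going by the last picture and the contact heights; no verdict came back.

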